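# Tighten the cheese press with the adjustable wrench

### The job

Tighten the cheese press with the adjustable wrench: lower its open jaws flat over the brass nut on the lid, then turn the wrench's brass thumbwheel clockwise until the jaws just fit the nut. Then swing the wrench clockwise by its handle until the red line on the nut points along the red line on the lid, and leave the wrench lying on the nut. Turn the nut only with the wrench, and do not knock over or shift the jars and tins standing around.

Things in the scene. Friction and masses are not known exactly. Their poses are not given: they have to be found in the camera images.
- press: Cheese press, fixed: a round stainless pot on a 180 mm base, with two low side handles (reaching 96 mm from its axis, 38 mm high). Origin at the centre of its underside. The top of its flat round lid (160 mm across) is 66 mm up; the hex nut stands in its middle. The red line on the lid runs outward along the press's +x axis, 34 to 76 mm from the centre.
- nut_center (a point): Centre of the brass hex nut, half-way up it (8.5 mm above the lid). Nut 30 mm across flats, 34.6 mm across corners, 17 mm high; on it a threaded stud 16 mm wide, 6 mm high. It turns with the nut: z up, x along the red line, which runs from the stud's centre over the nut's top to a corner; the flats face 30, 90, 150, ... degrees from x.
- nut (a joint): Angle of the nut in rad: 0 when its red line points along the red line on the lid, negative before that; grows when the nut turns clockwise seen from above. It starts between -0.95 and -0.55, can go to 0.6, has friction (about 0.2 N m) and stays where it is left.
- wrench_jaws (a point): Point of the wrench where the nut's centre sits when the jaws fit the nut, half-way up the head (7 mm above its underside); wrench axes. The jaws' inner faces are parallel to x: the fixed one at y = +15 mm, the moving one at y = +15 mm less the jaw opening; they reach from the back of the mouth at x = -20 mm to x = +18 mm.
- wrench_handle (a point): Middle of the red straight handle, 130 mm behind the jaw point (x = -130 mm), 17 mm above the wrench's underside; wrench axes. Handle 22 mm wide (y) and 18 mm thick, from x = -78 to -172 mm, 8 to 26 mm above the underside; its black round end (28 mm across) reaches down to the underside.
- wrench_wheel (a point): Centre of the brass knurled thumbwheel standing upright on the wrench's head at x = -46 mm: 30 mm across, 24 mm high, from 26 to 50 mm above the wrench's underside (this point is 38 mm above it), axis upright, on a thin stem. Same axes as the wrench; the point does not turn with the wheel.
- jaw (a joint): How far the moving jaw is closed, in m: jaw opening = 0.040 m minus this value. Starts between 0.002 and 0.005 (opening 38 to 35 mm); 0.010 is an opening of 30 mm, where the jaws fit the nut. It moves only with the thumbwheel and stays where it is left.
- wheel (a joint): Angle of the thumbwheel in rad; grows when turned clockwise seen from above, which closes the jaws by 3 mm per rad. Turning it takes about 0.06 N m. It can be turned several turns of the wrist; regrip as needed.
- honey: Bystander: honey jar, 71 mm wide, 110 tall, standing upright; origin at the centre of its underside. To be left alone.
- tin_b: Bystander: low round food tin, 76 mm wide, 58 tall, standing upright; origin at the centre of its underside. To be left alone.
- jam_b: Bystander: jam jar with a checked lid, 68 mm wide, 75 tall, standing upright; origin at the centre of its underside. To be left alone.
- spice_jar_a: Bystander: slim glass spice jar with a black cap, 41 mm wide, 105 tall, standing upright; origin at the centre of its underside. To be left alone.
- wrench: Loose adjustable wrench, 218 mm long, 0.32 to 0.46 kg. Origin on its underside, right below the jaw point. x from the handle towards the mouth's open end, y towards the fixed jaw, z up as it lies. Its head, 14 mm thick, spans x -70 to +18 mm, y -43 to +33 mm; balance point near x = -50 mm.

How it is judged:
On the way, in this order (a step that is already met when the one before it is completed fails the run):
1. The wrench lies flat on the lid with its jaws still open around the nut (horizontal distance between wrench_jaws and nut_center below 0.012 m and z of wrench_jaws in the frame of nut_center below 0.005 m and angle between wrench_jaws's own z axis and vertical below 0.12 rad), for 0.2 s.
2. With the wrench there, the jaws have been closed until they fit the nut (opening under 31.5 mm) before the nut comes to the mark (all of step 1 and value of joint jaw above 0.0085 m and value of joint nut below -0.16 rad), for 0.2 s.
3. The nut has been turned to the mark with the jaws fitting it (all of step 1 and value of joint jaw above 0.0085 m and value of joint nut between -0.13 and 0.13 rad), for 0.2 s.
At the end, for the whole second after the job is handed in: The nut's red line points along the lid's red line within 0.13 rad (about 7 degrees); the wrench lies level (within 0.12 rad) and at rest around the nut, its jaw point within 12 mm of the nut's centre sideways and no more than 5 mm above it; the jaw opening is under 31.5 mm (all of step 3 and linear speed of wrench below 0.02 m/s); the robot touches nothing.
It fails at once if The fingers take hold of or push the nut itself (over 2 N) (contact force between the fingers and nut above 2 N).
It fails at once if The honey jar is shifted more than 30 mm or tipped over (distance of honey from where it was at the start of the episode above 0.03 m or angle between honey's own z axis and vertical above 0.5 rad).
It fails at once if The low round food tin is shifted more than 30 mm or tipped over (distance of tin_b from where it was at the start of the episode above 0.03 m or angle between tin_b's own z axis and vertical above 0.5 rad).
It fails at once if The jam jar with a checked lid is shifted more than 30 mm or tipped over (distance of jam_b from where it was at the start of the episode above 0.03 m or angle between jam_b's own z axis and vertical above 0.5 rad).
It fails at once if The slim glass spice jar with a black cap is shifted more than 30 mm or tipped over (distance of spice_jar_a from where it was at the start of the episode above 0.03 m or angle between spice_jar_a's own z axis and vertical above 0.5 rad).
It also fails if it takes over 72 s, if anything falls off the work surface, if the arm or the gripper's body presses on something with over 40 N, if the wrist force passes 120 N, or if a joint passes its speed limit or range.

### The arm

A 7-joint arm with a two-finger parallel gripper is mounted at the origin on the work surface; the furniture and walls round the work are solid. World frame = base frame: x ahead of the robot, y to its left, z up, the work surface at z = 0. Lengths are in m, angles in rad, forces in N, time in s.
With the tool pointing down it reaches from about 0.425 to 0.875 m from the base axis. Payload 4.7 kg.
Tool frame: the origin (TCP) lies where the fingers leave the gripper's body, on its centre line; the fingertips stand 70 mm ahead of it and the grasp point (between the pads) lies 51 mm ahead of it; z points along the fingers, y is the line along which they close (so a half turn about z gives the same grasp; the last joint's range is limited). The gripper opens to 87 mm and grips with 3 to 60 N. Pads are 19 mm wide; open, the fingers measure 117 mm over their backs; the gripper's body (75 mm by 190 mm) begins 51 mm behind the grasp point.
Start: joints at [1.117, 0.321, -0.07, 1.45, 0.023, 1.371, -0.057], TCP at [0.293, -0.58, 0.292] pointing down, gripper open.
Joint ranges: [-2.86, 2.86], [-0.3, 2.09], [-1.38, 1.24], [0.06, 2.45], [-1.56, 4.7], [0.09, 2.05], [-2.69, 2.69]. Speed limits (rad/s): [2.57, 2.57, 3.14, 3.14, 3.14, 3.14, 3.14].

### API

Orientations are given as a rotation vector (axis times angle).
In Python, from bench import ctrl gives the robot as it stands.
- The arm moves only by the tool drive_tool, never from a script. Its argument "motion" is a list of rows, each a list of 3 entries, a list of its own where there are three numbers: the shift along the tool's x, y, z in cm, then the turn, a rotation vector about the tool's x, y, z in degrees, then the opening, from -1 (shut) to 1 (fully open). In form: [[[x, y, z], [ax, ay, az], claw], ...]. A call has 1 to 12 rows; each row shifts and turns the commanded pose from where the row before left it, along the tool's axes as they then stand; what a row does not reach is not made up. A row lasts 1/8 s, in which the tool goes at most 62.5 mm and 10.7 degrees, less where a joint would pass 70% of its speed; a pose out of reach is approached as far as the arm can. A call with a gripper value outside its range is refused whole. The fingers move at their own pace and stop on an object; "force" is the grip in N (left out, the last holds). Time passes only in rows, so rows that do not move let the fingers close. It gives the time, the measured TCP pose, the force, the opening and the grip force at its end, in the units of the state.
- ctrl.get_state(): the state, without advancing time (a new reading comes with each control period).
- ctrl.get_image(name): name is "scene" or "top" or "wrist"; returns the picture (420x560x3 uint8, red, green, blue); there is no depth.
- ctrl.calibration(name): a dict with "K" (3x3 intrinsics, pixels), "origin" and "attitude" of the camera in the world; the wrist camera has in their place "tool_from_camera" (4x4, takes a point from camera to tool coordinates, whose origin is the TCP and whose axes are the flange's). Camera axes: x right, y up, looking along -z (the intrinsics and any distortion apply to the point x, -y, -z); pixel columns grow to the right and rows downward; lengths in m; the calibration is good to about 2 mm. A picture is of the moment at which its call begins: read the wrist's pose just before it. calibration takes no time and is no camera call.
- ctrl.close_job(): hands the job in; it is judged then, once.
The state is a dict: "time": time; "joint_positions": joint angles; "qd": joint speeds; "joint_torque": joint torques, N m; "position": TCP position; "tool_rot": TCP orientation; "ft_force": force on the tool from outside, world axes, zero at the start; "torque": the same for the moment, N m; "grip_width": opening from 0.0 (shut) to 1.0 (fully open); "grip_force": force on a finger pad.
Only numpy, scipy, OpenCV 4.12 (cv2) and the standard library are available. Lean on these libraries where they do the work, as an engineer would, in place of code of your own. Each camera call takes 0.05 s, during which the arm holds its last target. There are 200 camera calls.

## Working session

There is one attempt and no reset: what is moved stays moved. The work goes in short steps, Python scripts to look and compute and a tool call to move; the robot and the scene stay as the last step left them, time stands still between calls to the robot, and variables do not carry over. Pictures are saved under pics/ and viewed, at most 10 in all, crops included, and the job is handed in when it is done.

Besides the shell and the picture viewer there is one more tool, called after "Request:" in YAML: its name, and indented under it one key for each argument. drive_tool: Moves the arm, as the interface text tells. Its arguments: {"type":"object","properties":{"motion":{"type":"array","items":{"type":"array"}},"force":{"type":"number"}},"required":["motion"]}

```bash
ls; mkdir -p pics
python3 - <<'E'
from bench import ctrl
import cv2,json
s=ctrl.get_state();print(s)
for n in("scene","top"):
    im=ctrl.get_image(n);cv2.imwrite(f"pics/{n}0.png",im[:,:,::-1])
for n in("scene","top","wrist"):print(n,ctrl.calibration(n))
E
```

```text
pics
{'time': 0.0, 'joint_positions': array([ 1.11710046,  0.32180334, -0.07010537,  1.45164532,  0.02265525,
        1.37079132, -0.05688036]), 'qd': array([-1.73664881e-04,  5.83928785e-04, -8.62041913e-04,  9.51909552e-04,
        8.45076651e-05,  1.26060204e-03,  9.50266645e-04]), 'joint_torque': array([ 1.97641348e-04, -4.91286671e+01, -4.03918996e-01, -3.12523556e+01,
       -6.40179170e-02,  4.38633654e-02,  1.53551978e-04]), 'position': array([ 0.29287242, -0.57982356,  0.29118923]), 'tool_rot': array([-3.05429645e+00, -7.27842277e-01,  8.95453435e-04]), 'ft_force': array([0.23517599, 0.15838949, 0.45422235]), 'torque': array([-0.01268808, -0.02440637,  0.02743566]), 'grip_force': 0.0, 'grip_width': 0.9969358414771079}
scene {'K': array([[396.71841782,   0.        , 276.3061741 ],
       [  0.        , 396.71841782, 208.41368018],
       [  0.        ,   0.        ,   1.        ]]), 'origin': array([-0.1242975 ,  0.57809104,  1.03911608]), 'attitude': array([ 0.4053164 , -0.82329273, -2.13685486])}
top {'K': array([[469.57308397,   0.        , 277.10669841],
       [  0.        , 469.57308397, 205.44769983],
       [  0.        ,   0.        ,   1.        ]]), 'origin': array([0.28016372, 0.00543739, 1.63309144]), 'attitude': array([ 0.14538676, -0.13764095, -1.58303591])}
wrist {'K': array([[324.55418171,   0.        , 282.44267447],
       [  0.        , 324.55418171, 211.10248651],
       [  0.        ,   0.        ,   1.        ]]), 'tool_from_camera': array([[ 6.86372911e-04,  9.58503482e-01,  2.85079997e-01,
         7.84848313e-02],
       [ 9.99999747e-01, -6.04331107e-04, -3.75751607e-04,
        -3.16853310e-04],
       [-1.87876513e-04,  2.85080182e-01, -9.58503654e-01,
        -9.30775488e-02],
       [ 0.00000000e+00,  0.00000000e+00,  0.00000000e+00,
         1.00000000e+00]])}
```

View pics/top0.png

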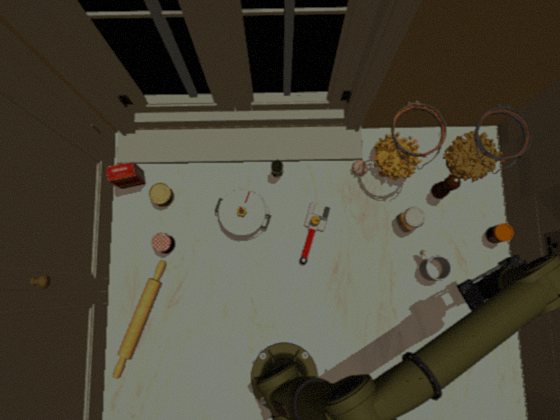

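View pics/scene0.png

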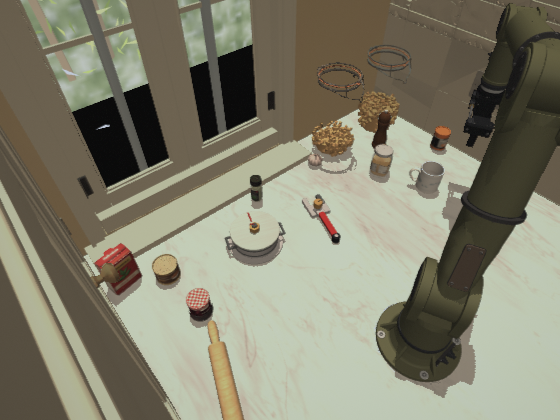

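```bash
cat > h.py <<'E'
import numpy as np,cv2
from scipy.spatial.transform import Rotation as R
from bench import ctrl
def cam(n,s=None):
    c=ctrl.calibration(n);K=c["K"]
    if n!="wrist":return K,np.array(c["origin"]),R.from_rotvec(c["attitude"]).as_matrix()
    s=s or ctrl.get_state();T=c["tool_from_camera"];Rt=R.from_rotvec(s["tool_rot"]).as_matrix()
    return K,Rt@T[:3,3]+s["position"],Rt@T[:3,:3]
def onplane(C,uv,z):
    K,o,A=C;uv=np.atleast_2d(uv).astype(float)
    d=np.c_[(uv[:,0]-K[0,2])/K[0,0],-(uv[:,1]-K[1,2])/K[1,1],-np.ones(len(uv))]@A.T
    return (o+d*((z-o[2])/d[:,2])[:,None])[:,:2]
def proj(C,P):
    K,o,A=C;p=(np.atleast_2d(P)-o)@A
    return np.c_[K[0,0]*p[:,0]/-p[:,2]+K[0,2],-K[1,1]*p[:,1]/-p[:,2]+K[1,2]]
def blobs(m,amin=8):
    n,l,st,c=cv2.connectedComponentsWithStats(m.astype(np.uint8))
    return [(i,c[i],st[i]) for i in range(1,n) if st[i,4]>=amin],l
def yaw():
    Rt=R.from_rotvec(ctrl.get_state()["tool_rot"]).as_matrix();return np.degrees(np.arctan2(Rt[1,0],Rt[0,0]))
E
python3 - <<'E'
from h import *
C=cam("top");im=cv2.imread("pics/top0.png")
p=lambda u,v,z:print((u,v),onplane(C,(u,v),z)[0].round(3))
hsv=cv2.cvtColor(im,cv2.COLOR_BGR2HSV)
red=((hsv[...,0]<8)|(hsv[...,0]>172))&(hsv[...,1]>150)&(hsv[...,2]>60)
b,l=blobs(red,3)
for i,c,st in b:
    if 180<c[0]<360 and 150<c[1]<280: print(c,st[2:],onplane(C,c,.02)[0])
print(im.shape)
for n,u,v,z in[("lid",243,212,.066),("nut",242,212,.083),("wheel",315,220,.045),("hend",303,260,.02),("spice",277,169,.1),("jam",163,243,.075),("tin",161,195,.058),("honey",411,218,.11),("handle1",268,228,.038),("handle2",220,205,.038),("plate",381,180,.02)]:
    print(n,end=" ");p(u,v,z)
cv2.imwrite("pics/crop0.png",cv2.convertScaleAbs(cv2.resize(im[150:270,150:350],None,fx=4,fy=4,interpolation=cv2.INTER_CUBIC),alpha=1.4))
E
```

```text
[240.5 209.5] [2 2 4] [0.56130747 0.13887858]
[307.91925466 242.95031056] [ 13  29 161] [ 0.44047013 -0.09286219]
(420, 560, 3)
lid (243, 212) [0.545 0.127]
nut (242, 212) [0.542 0.129]
wheel (315, 220) [ 0.516 -0.118]
hend (303, 260) [ 0.382 -0.074]
spice (277, 169) [0.684 0.009]
jam (163, 243) [0.443 0.393]
tin (161, 195) [0.61  0.408]
honey (411, 218) [ 0.508 -0.427]
handle1 (268, 228) [0.492 0.043]
handle2 (220, 205) [0.575 0.208]
plate (381, 180) [ 0.658 -0.356]
```

View pics/crop0.png

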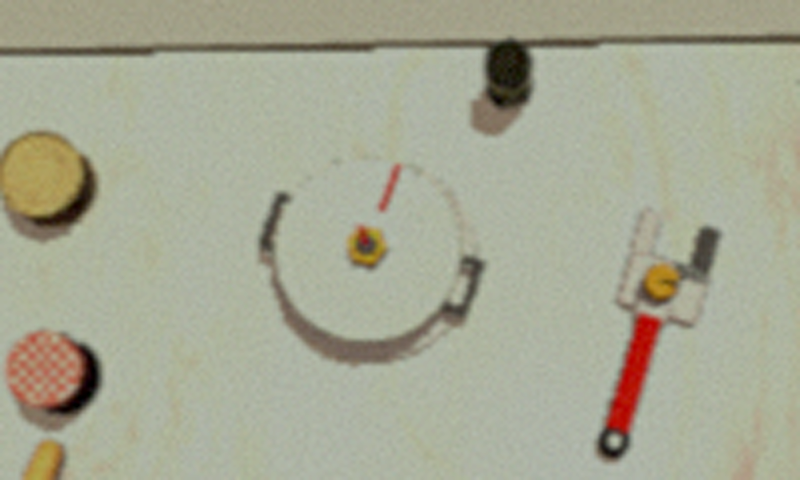

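Pictures: the press is at top-view pixel (243,212), the wrench's wheel at (315,220) and its black end at (303,260). The spice jar is at (277,169). The lid line points slightly right of up and the nut line slightly left of up.

I'm moving above the wrench for a close look.

Request:
drive_tool:
  motion:
    - [[3.4, -2.57, 0], [0, 0, 0], 1]
    - [[3.4, -2.57, 0], [0, 0, 0], 1]
    - [[3.4, -2.57, 0], [0, 0, 0], 1]
    - [[3.4, -2.57, 0], [0, 0, 0], 1]
    - [[3.4, -2.57, 0], [0, 0, 0], 1]
    - [[3.4, -2.57, 0], [0, 0, 0], 1]
    - [[3.4, -2.57, 0], [0, 0, 0], 1]
    - [[3.4, -2.57, 0], [0, 0, 0], 1]
    - [[3.4, -2.57, 0], [0, 0, 0], 1]
    - [[3.4, -2.57, 0], [0, 0, 0], 1]
    - [[3.4, -2.57, 0], [0, 0, 0], 1]
    - [[3.4, -2.57, 0], [0, 0, 0], 1]

```text
time: 1.6
position: [0.5184, -0.1197, 0.2919]
tool_rot: [3.056, 0.728, -0.001]
ft_force: [-0.1, 0.7, -0.2]
grip_width: 0.999
grip_force: 0.0
```

Request:
drive_tool:
  motion:
    - [[0, 0, 0], [0, 0, -10.5], 1]
    - [[0, 0, 0], [0, 0, -10.5], 1]
    - [[0, 0, 0], [0, 0, -10.5], 1]
    - [[0, 0, 0], [0, 0, -10.5], 1]
    - [[0, 0, 0], [0, 0, -10.5], 1]
    - [[0, 0, 0], [0, 0, -10.5], 1]
    - [[0, 0, 0], [0, 0, -10.5], 1]
    - [[0, 0, 0], [0, 0, -10.5], 1]
    - [[0, 0, 0], [0, 0, -10.5], 1]
    - [[0, 0, 0], [0, 0, -10.5], 1]
    - [[0, 0, 0], [0, 0, -10.5], 1]
    - [[0, 0, 0], [0, 0, -10.5], 1]

```text
time: 3.1
position: [0.5179, -0.1209, 0.2918]
tool_rot: [-0.729, -3.055, 0.0]
ft_force: [0.8, 0.2, 0.7]
grip_width: 1.002
grip_force: 0.0
```

Request:
drive_tool:
  motion:
    - [[0, 0, 0], [0, 0, -10], 1]
    - [[0, 0, 0], [0, 0, 0], 1]

```text
time: 3.35
position: [0.5179, -0.121, 0.2919]
tool_rot: [-0.473, -3.105, -0.0]
ft_force: [0.0, 0.7, 0.2]
grip_width: 0.998
grip_force: 0.0
```

Run:
```python
from h import *
s=ctrl.get_state();print(s["time"],s["position"],yaw(),s["joint_positions"].round(2))
np.save("pics/w1.npy",np.r_[s["position"],s["tool_rot"]])
im=ctrl.get_image("wrist")[:,:,::-1];cv2.imwrite("pics/w1.png",im)
```

```text
3.35 [ 0.51794379 -0.1209506   0.29186707] 162.69145565935582 [ 0.72  0.1  -0.58  1.73  0.06  1.33  1.4 ]
```

View pics/w1.png

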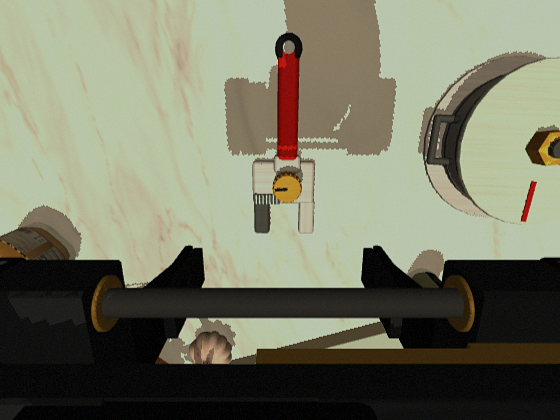

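The wrist view shows the wrench nearly vertical. The black end is at (288,46), the red handle runs from (288,55) to (288,157), the wheel is at (287,186), and the jaw mouth opens downward near y=230. The nut is at the right edge, at (548,150).

Run:
```python
from h import *
a=np.load("pics/w1.npy");s=dict(position=a[:3],tool_rot=a[3:]);C=cam("wrist",s);im=cv2.imread("pics/w1.png")
hsv=cv2.cvtColor(im,cv2.COLOR_BGR2HSV)
red=((hsv[...,0]<8)|(hsv[...,0]>172))&(hsv[...,1]>150)&(hsv[...,2]>60)
b,l=blobs(red,60)
for i,c,st in b:
    print("red",c,st,end=" ")
    if st[4]>600:
        v,u=np.nonzero(l==i);P=onplane(C,np.c_[u,v],.026);m=P.mean(0);d=np.linalg.svd(P-m)[2][0] if len(P)<4000 else np.linalg.eigh(np.cov((P-m).T))[1][:,1]
        d*=np.sign(d[0]);t=(P-m)@d;w=(P-m)@[-d[1],d[0]];print("\nhandle",m,np.degrees(np.arctan2(d[1],d[0])),m+d*t.min(),m+d*t.max(),np.ptp(t),np.percentile(w,[2,98]))
    else: print()
br=(hsv[...,0]>14)&(hsv[...,0]<30)&(hsv[...,1]>150)&(hsv[...,2]>90)
b,l=blobs(br,150)
for i,c,st in b:print("brass",c,st,onplane(C,c,.05)[0],onplane(C,c,.083)[0])
```

```text
red [287.55381697 105.53816975] [ 277   50   22  110 2109] 
handle [ 0.43670264 -0.08971002] -17.74341517797717 [ 0.38533162 -0.07327254] [ 0.48937728 -0.10656464] 0.10924222726542583 [-0.01008883  0.01014749]
red [528.28640777 200.8592233 ] [521 181  16  40 206] 
brass [548.77900552 148.93370166] [538 131  22  34 362] [0.55569337 0.1519524 ] [0.54455954 0.12739401]
brass [287.07419899 187.99662732] [273 174  29  29 593] [ 0.5153825  -0.11469029] [ 0.50821959 -0.1129824 ]
brass [  7.93457944 250.90654206] [  0 242  24  16 214] [ 0.49143547 -0.43366567] [ 0.48663153 -0.40053635]
brass [ 94.50931677 307.49689441] [ 91 286  10  44 161] [ 0.58578307 -0.3742538 ] [ 0.57168519 -0.34697699]
```

Request:
drive_tool:
  motion:
    - [[0, 4, 0], [0, 0, 0], 1]
    - [[0, 4, 0], [0, 0, 0], 1]
    - [[0, 4, 0], [0, 0, 0], 1]
    - [[0, 4, 0], [0, 0, 0], 1]
    - [[0, 4, 0], [0, 0, 0], 1]
    - [[0, 0, 0], [0, 0, 0], 1]

```text
time: 4.15
position: [0.5771, 0.0746, 0.2921]
tool_rot: [-0.464, -3.107, -0.004]
ft_force: [0.1, 0.6, 0.4]
grip_width: 1.001
grip_force: 0.0
```

Run:
```python
from h import *
s=ctrl.get_state();C=cam("wrist",s);print(s["time"],s["position"],yaw())
im=ctrl.get_image("wrist")[:,:,::-1].copy();cv2.imwrite("pics/w2.png",im)
hsv=cv2.cvtColor(im,cv2.COLOR_BGR2HSV)
red=((hsv[...,0]<8)|(hsv[...,0]>172))&(hsv[...,1]>120)&(hsv[...,2]>60)
br=(hsv[...,0]>12)&(hsv[...,0]<32)&(hsv[...,1]>120)&(hsv[...,2]>60)
bb,lb=blobs(br,150)
for i,c,st in bb:print("brass",c,st,onplane(C,c,.05)[0],onplane(C,c,.083)[0])
b,l=blobs(red,12)
for i,c,st in b:
    v,u=np.nonzero(l==i)
    for z in(.066,.083):
        P=onplane(C,np.c_[u,v],z);m=P.mean(0);d=np.linalg.eigh(np.cov((P-m).T))[1][:,1];t=(P-m)@d
        print("red",c.round(),st[4],z,m.round(4),np.degrees(np.arctan2(d[1],d[0])).round(1),np.ptp(t).round(4),(m+d*t.min()).round(4),(m+d*t.max()).round(4))
u,v=proj(C,[.545,.127,.08])[0].astype(int);print(u,v)
cr=im[max(v-70,0):v+70,max(u-90,0):u+90];cv2.imwrite("pics/c2.png",cv2.resize(cr,None,fx=4,fy=4))
print(max(u-90,0),max(v-70,0))
```

```text
4.15 [0.57714725 0.07456012 0.29213718] 163.01581479406067
brass [332.63271605 148.64969136] [315 132  38  36 648] [0.54903384 0.13760828] [0.54437435 0.13366189]
brass [ 93.77007874 188.6       ] [ 79 173  31  31 635] [ 0.51583059 -0.11376266] [ 0.51443908 -0.09296824]
brass [ 96.07942238 306.34296029] [ 91 278  15  54 277] [ 0.64554635 -0.17506552] [ 0.63138776 -0.14823746]
brass [469.06463878 306.24714829] [461 278  14  54 263] [0.77463876 0.24627016] [0.74777444 0.23162889]
red [ 96. 106.] 2316 0.066 [ 0.4449 -0.0668] 162.0 0.0964 [ 0.4919 -0.0821] [ 0.4002 -0.0522]
red [ 96. 106.] 2316 0.083 [ 0.4479 -0.058 ] 162.0 0.0913 [ 0.4925 -0.0725] [ 0.4056 -0.0443]
red [339. 158.] 82 0.066 [0.5571 0.1394] -163.0 0.0175 [0.5656 0.142 ] [0.5489 0.1369]
red [339. 158.] 82 0.083 [0.5542 0.1372] -163.0 0.0165 [0.5622 0.1396] [0.5464 0.1348]
red [326. 202.] 202 0.066 [0.5973 0.1155] 160.0 0.0413 [0.617  0.1083] [0.5783 0.1225]
red [326. 202.] 202 0.083 [0.5922 0.1145] 160.0 0.0391 [0.6109 0.1077] [0.5742 0.1211]
325 151
235 81
```

View pics/c2.png

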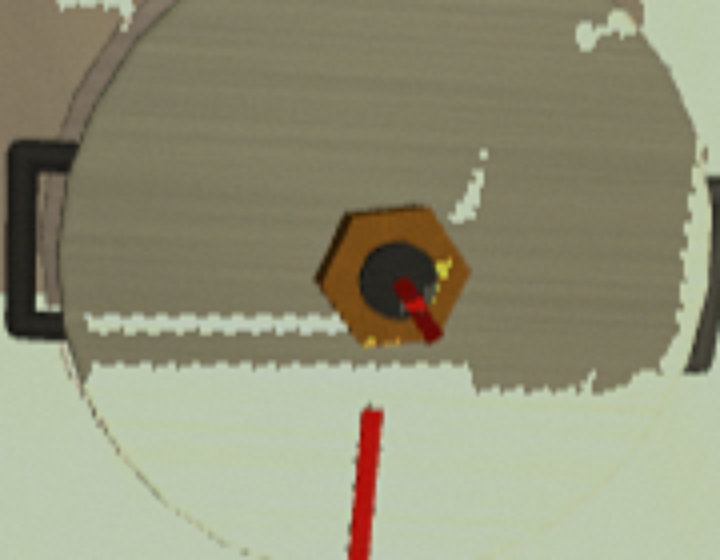

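The lid line points at about -20°, and the nut centre is near (0.546, 0.134). The nut's red line is at about 17.5°, so the nut is at about -0.66 rad. I'm going back to grip the handle about 93 mm behind the jaw point.

Request:
drive_tool:
  motion:
    - [[1.01, -3.97, 0], [0, 0, 0], 1]
    - [[1.01, -3.97, 0], [0, 0, 0], 1]
    - [[1.01, -3.97, 1], [0, 0, 0], 1]
    - [[1.01, -3.97, 2], [0, 0, 0], 1]
    - [[1.01, -3.97, 3], [0, 0, 0.7], 1]
    - [[0, 0, 4], [0, 0, 0], 1]
    - [[0, 0, 4], [0, 0, 0], 1]
    - [[0, 0, 2], [0, 0, 0], 1]
    - [[0, 0, 0], [0, 0, 0], 1]

```text
time: 5.32
position: [0.4686, -0.1057, 0.1308]
tool_rot: [-0.493, -3.099, -0.0]
ft_force: [-0.8, 0.4, 0.1]
grip_width: 1.006
grip_force: 0.0
```

Run:
```python
from h import *
s=ctrl.get_state();C=cam("wrist",s);print(s["time"],s["position"],yaw())
im=ctrl.get_image("wrist")[:,:,::-1].copy();cv2.imwrite("pics/w3.png",im)
hsv=cv2.cvtColor(im,cv2.COLOR_BGR2HSV)
red=((hsv[...,0]<8)|(hsv[...,0]>172))&(hsv[...,1]>120)&(hsv[...,2]>40)
br=(hsv[...,0]>12)&(hsv[...,0]<32)&(hsv[...,1]>120)&(hsv[...,2]>60)
for i,c,st in blobs(br,300)[0]:print("brass",c,st,onplane(C,c,.05)[0])
b,l=blobs(red,600)
for i,c,st in b:
    v,u=np.nonzero(l==i);P=onplane(C,np.c_[u,v],.026);m=P.mean(0);d=np.linalg.eigh(np.cov((P-m).T))[1][:,1];t=(P-m)@d
    print("red",c,st,m,np.degrees(np.arctan2(d[1],d[0])),m+d*t.min(),m+d*t.max())
```

```text
5.325 [ 0.46860426 -0.10568943  0.13083359] 161.90852598749274
brass [ 96.54313099 306.17252396] [ 91 277  16  55 313] [ 0.46528901 -0.22415509]
brass [291.48127854 329.34063927] [ 266  317   50   29 1095] [ 0.51810772 -0.11562323]
brass [420.29741568 354.76346912] [ 255  344  305   19 4566] [ 0.56203877 -0.04255468]
red [290.37945566 183.26268657] [ 273   96   37  173 5695] [ 0.43517628 -0.08936624] 162.1394171678223 [ 0.48906507 -0.10673091] [ 0.38526571 -0.07328347]
```

Request:
drive_tool:
  motion:
    - [[0, 0.57, 1.0], [0, 0, 0], 1]
    - [[0, 0, 2.0], [0, 0, 0], 1]
    - [[0, 0, 2.0], [0, 0, 0], 1]
    - [[0, 0, 0.7], [0, 0, 0], 1]
    - [[0, 0, 0], [0, 0, 0], -1]
    - [[0, 0, 0], [0, 0, 0], -1]
    - [[0, 0, 0], [0, 0, 0], -1]
    - [[0, 0, 0], [0, 0, 0], -1]
    - [[0, 0, 0], [0, 0, 0], -1]
    - [[0, 0, 0], [0, 0, 0], -1]
  force: 50

```text
time: 6.62
position: [0.4722, -0.0992, 0.0753]
tool_rot: [0.489, 3.103, -0.0]
ft_force: [-0.4, -0.2, -0.4]
grip_width: 0.406
grip_force: 0.0
```

Request:
drive_tool:
  motion:
    - [[0, 0, 0], [0, 0, 0], -1]
    - [[0, 0, 0], [0, 0, 0], -1]
    - [[0, 0, 0], [0, 0, 0], -1]
    - [[0, 0, 0], [0, 0, 0], -1]
  force: 55

```text
time: 7.12
position: [0.472, -0.0996, 0.0752]
tool_rot: [-0.489, -3.103, 0.001]
ft_force: [-0.3, -0.6, 1.3]
grip_width: 0.246
grip_force: 54.9
```

Request:
drive_tool:
  motion:
    - [[0, 0, -1], [0, 0, 0], -1]
    - [[0, 0, -2.5], [0, 0, 0], -1]
    - [[0, 0, -3], [0, 0, 0], -1]
    - [[0, 0, -3], [0, 0, 0], -1]
    - [[0, 0, -2.5], [0, 0, 0], -1]
    - [[0, 0, 0], [0, 0, 0], -1]
  force: 60

```text
time: 7.88
position: [0.4732, -0.0988, 0.1969]
tool_rot: [0.487, 3.1, -0.001]
ft_force: [-0.7, 0.4, -4.6]
grip_width: 0.252
grip_force: 59.9
```

Request:
drive_tool:
  motion:
    - [[0.5, 1.67, 0], [0, 0, 0], -1]
    - [[1.0, 3.35, 0], [0, 0, 0], -1]
    - [[1.07, 3.58, 0], [0, 0, 0], -1]
    - [[1.07, 3.58, 0], [0, 0, 0], -1]
    - [[1.07, 3.58, 0], [0, 0, 0], -1]
    - [[1.07, 3.58, 0], [0, 0, 0], -1]
    - [[1.0, 3.35, 0], [0, 0, 0], -1]
    - [[1.0, 3.35, 0], [0, 0, 0], -1]
    - [[0.76, 2.62, 0], [0, 0, 8.0], -1]
    - [[0, 0, 0], [0, 0, 8.0], -1]
    - [[0, 0, 0], [0, 0, 8.6], -1]
    - [[0, 0, 0], [0, 0, 0], -1]

```text
time: 9.38
position: [0.4773, 0.2009, 0.1937]
tool_rot: [-1.133, -2.927, 0.001]
ft_force: [-0.1, 0.2, -3.8]
grip_width: 0.25
grip_force: 59.9
```

Run:
```python
from h import *
s=ctrl.get_state();C=cam("wrist",s);print(s["time"],s["position"],yaw(),s["joint_positions"].round(2))
np.save("pics/w4.npy",np.r_[s["position"],s["tool_rot"]])
im=ctrl.get_image("wrist")[:,:,::-1].copy();cv2.imwrite("pics/w4.png",im)
sc=ctrl.get_image("scene")[:,:,::-1];t=ctrl.get_image("top")[:,:,::-1]
a=cv2.resize(sc[130:330,180:380],(400,400));b=cv2.resize(t[150:270,190:310],(400,400))
cv2.imwrite("pics/m4.png",np.vstack([np.hstack([a,b])]))
z=s["position"][2]-.075
hsv=cv2.cvtColor(im,cv2.COLOR_BGR2HSV)
red=((hsv[...,0]<8)|(hsv[...,0]>172))&(hsv[...,1]>120)&(hsv[...,2]>40)
br=(hsv[...,0]>12)&(hsv[...,0]<32)&(hsv[...,1]>120)&(hsv[...,2]>60)
for i,c,st in blobs(br,200)[0]:print("brass",c,st,onplane(C,c,z+.05)[0])
for i,c,st in blobs(red,20)[0]:print("red",c,st)
```

```text
9.375 [0.47730937 0.20093965 0.19374189] 137.69072952928587 [ 0.29  0.19 -0.8   1.87  0.15  1.14  0.27]
brass [541.65364583 159.1640625 ] [532 122  28  78 384] [0.49368205 0.31316432]
brass [224.49820789 302.72759857] [221 276  12  56 279] [0.45819915 0.18593143]
brass [340.97619048 304.67857143] [337 276   8  56 252] [0.49138534 0.22111747]
brass [303.13415027 354.37568526] [ 113  340  358   24 6202] [0.49945798 0.19314029]
red [452.96385542  20.53012048] [443   0  21  36 332]
red [470.375  14.755] [463   0  16  29 200]
red [484.96153846   2.15384615] [480   0  12   7  52]
red [501.02380952   2.94047619] [495   0  14   9  84]
red [518.24778761   3.62831858] [511   0  16  11 113]
red [534.           4.76136364] [529   0  11  11  88]
red [548.90740741   3.94444444] [544   0  13  10  54]
red [483.59259259  13.81481481] [481  11   6   7  27]
red [500.8962766   22.59840426] [481  12  41  23 376]
red [469.85074627  34.20895522] [465  30  11   9  67]
red [282.906744   192.05015353] [ 258  100   52  188 8793]
```

View pics/w4.png

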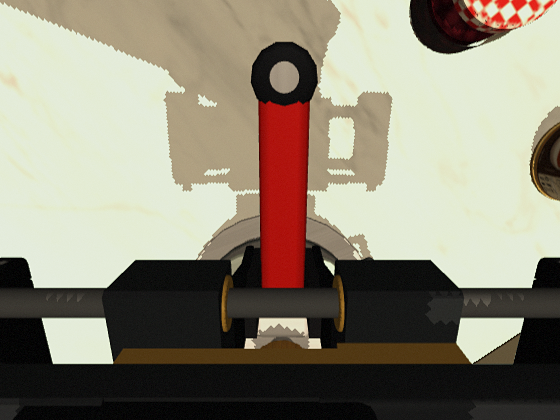

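View pics/m4.png

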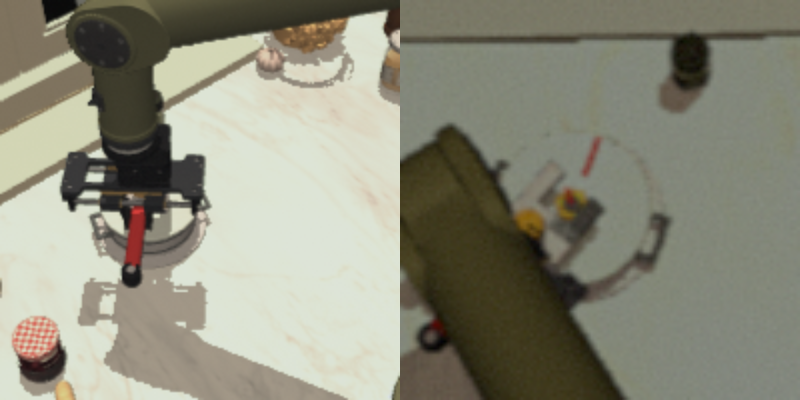

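The top view shows the jaws hovering around the nut. The scene view shows the wrench about level in the gripper. I'm cross-checking the relative position with the top camera.

Run:
```python
from h import *
C=cam("top");s=ctrl.get_state();ims=[ctrl.get_image("top")[:,:,::-1].astype(float) for _ in range(3)]
im=np.mean(ims,0).astype(np.uint8);cv2.imwrite("pics/t5.png",im)
hsv=cv2.cvtColor(im,cv2.COLOR_BGR2HSV)
br=(hsv[...,0]>12)&(hsv[...,0]<34)&(hsv[...,1]>130)&(hsv[...,2]>70);br[:195]=0;br[230:]=0;br[:,:215]=0;br[:,260:]=0
for i,c,st in blobs(br,8)[0]:print(c,st,"wheel",onplane(C,c,.167)[0],"nut",onplane(C,c,.083)[0])
print(proj(C,[[.5113,.1699,.167],[.546,.1343,.083]]))
hsv=cv2.cvtColor(cv2.imread("pics/top0.png"),cv2.COLOR_BGR2HSV)
br=(hsv[...,0]>12)&(hsv[...,0]<34)&(hsv[...,1]>130)&(hsv[...,2]>70)
for i,c,st in blobs(br,8)[0]:
  if 215<c[0]<330 and 195<c[1]<230:print("top0",c,st,onplane(C,c,.083)[0],onplane(C,c,.048)[0])
```

```text
[243.06666667 208.8       ] [241 207   5   5  15] wheel [0.53779756 0.11857143] nut [0.55255875 0.12505347]
[238.95833333 211.91666667] [237 208   6   8  24] wheel [0.52800434 0.13162126] nut [0.54220442 0.13885099]
[217.21428571 212.21428571] [215 210   6   6  14] wheel [0.52824839 0.2005293 ] nut [0.54246245 0.21170713]
[228.41509434 216.09433962] [224 213   9   8  53] wheel [0.51518896 0.16500155] nut [0.52865477 0.17414381]
[[226.86352503 217.33616626]
 [240.31421003 210.77595951]]
top0 [241.37777778 211.55555556] [237 207   9   9  45] [0.54328948 0.13074298] [0.54923068 0.1335723 ]
top0 [314.66101695 220.08474576] [311 216   9   9  59] [ 0.51018925 -0.11363549] [ 0.51538307 -0.11632408]
```

Run:
```python
from h import *
P2=dict(position=np.array([0.57714725,0.07456012,0.29213718]),tool_rot=np.array([-0.464,-3.107,-0.004]))
C=cam("wrist",P2);im=cv2.imread("pics/w2.png")
hsv=cv2.cvtColor(im,cv2.COLOR_BGR2HSV)
ref=[.546,.1343]
# nut outline (whole silhouette)
m=(hsv[...,1]>110)&(hsv[...,0]<34);m[:125]=0;m[175:]=0;m[:,:305]=0;m[:,360:]=0
b,l=blobs(m,200);v,u=np.nonzero(l==b[0][0]);h=cv2.convexHull(np.c_[u,v].astype(np.float32))[:,0]
print("hull u",u.min(),u.max(),"v",v.min(),v.max())
# predicted silhouette for ref nut at yaw 17.5
def sil(C,c,yaw):
    a=np.radians(yaw+60*np.arange(6));r=.01732
    pts=[[c[0]+r*np.cos(t),c[1]+r*np.sin(t),z] for t in a for z in(.066,.083)]
    return proj(C,pts)
q=sil(C,ref,17.5);print("pred",q.min(0),q.max(0))
# stud: dark disc at z .089
d=(hsv[...,2]<75);d[:125]=0;d[175:]=0;d[:,:305]=0;d[:,360:]=0
for i,c,st in blobs(d,20)[0]:print("dark",c,st,onplane(C,c,.088)[0])
# scene, top
for n in("scene","top"):
    C=cam(n);im=cv2.imread(f"pics/{n}0.png");hsv=cv2.cvtColor(im,cv2.COLOR_BGR2HSV);q=sil(C,ref,17.5);m=(hsv[...,1]>100)&(hsv[...,0]<34)&(hsv[...,2]>50)
    cx=q.mean(0).astype(int);k=np.zeros_like(m);k[cx[1]-12:cx[1]+13,cx[0]-12:cx[0]+13]=1
    b,_=blobs(m&k,8);print(n,"pred",q.min(0),q.max(0),[(c,st) for i,c,st in b])
    print(onplane(C,proj(C,[[*ref,.08]])[0]+[1,0],.08)-ref,onplane(C,proj(C,[[*ref,.08]])[0]+[0,1],.08)-ref)
```

```text
hull u 314 352 v 132 167
pred [313.24723964 131.78286907] [352.60412415 167.11071131]
dark [318.025 142.325] [314 134   9  18  40] [0.53435359 0.12187027]
dark [333.11157025 149.67355372] [325 141  19  20 242] [0.54464427 0.13322941]
scene pred [248.8940297  222.11887068] [259.15607581 234.0127235 ] [(array([249.88888889, 218.44444444]), array([249, 216,   3,   6,   9], dtype=int32)), (array([253.828125, 227.75    ]), array([250, 223,   9,  10,  64], dtype=int32))]
[[-0.0020207  -0.00241535]] [[-0.00325585  0.00246835]]
top pred [235.26846211 205.95111597] [245.73091521 216.41129754] [(array([241.        , 211.06153846]), array([237, 207,   9,  10,  65], dtype=int32))]
[[-5.85168603e-05 -3.35750576e-03]] [[-3.40309677e-03  8.00632607e-06]]
```

The wrist measurement holds up. The predicted nut silhouette matches to under 1 px in both the wrist and scene views. Now lowering.

Request:
drive_tool:
  motion:
    - [[0, 0, 1.2], [0, 0, 0], -1]
    - [[0, 0, 1.2], [0, 0, 0], -1]
    - [[0, 0, 0.8], [0, 0, 0], -1]
    - [[0, 0, 0.5], [0, 0, 0], -1]
    - [[0, 0, 0.5], [0, 0, 0], -1]
    - [[0, 0, 0], [0, 0, 0], -1]

```text
time: 10.42
position: [0.4788, 0.1998, 0.1529]
tool_rot: [-1.138, -2.928, 0.001]
ft_force: [-1.1, -0.7, -4.4]
grip_width: 0.248
grip_force: 59.9
```

Request:
drive_tool:
  motion:
    - [[0, 0, 0.4], [0, 0, 0], -1]
    - [[0, 0, 0.4], [0, 0, 0], -1]
    - [[0, 0, 0.2], [0, 0, 0], -1]
    - [[0, 0, 0], [0, 0, 0], -1]

```text
time: 10.92
position: [0.4788, 0.1997, 0.143]
tool_rot: [-1.138, -2.928, 0.001]
ft_force: [-0.3, -1.3, -4.0]
grip_width: 0.245
grip_force: 59.9
```

Request:
drive_tool:
  motion:
    - [[0, 0, 0.1], [0, 0, 0], -1]
    - [[0, 0, 0.1], [0, 0, 0], -1]
    - [[0, 0, 0], [0, 0, 0], -1]

```text
time: 11.3
position: [0.479, 0.1999, 0.1414]
tool_rot: [1.138, 2.928, 0.0]
ft_force: [-0.3, -0.2, -2.2]
grip_width: 0.25
grip_force: 59.9
```

Request:
drive_tool:
  motion:
    - [[0, 0, 0], [0, 0, 0], -0.3]
    - [[0, 0, 0], [0, 0, 0], 0]
    - [[0, 0, 0], [0, 0, 0], 0]
    - [[0, 0, 0], [0, 0, 0], 0.3]
    - [[0, 0, 0], [0, 0, 0], 0.3]
    - [[0, 0, -1], [0, 0, 0], 1]
    - [[0, 0, -3], [0, 0, 0], 1]
    - [[0, 0, -4], [0, 0, 0], 1]
    - [[0, 0, -4], [0, 0, 0], 1]
    - [[-2, 0, -2], [0, 0, 0], 1]
    - [[-2, 0, 0], [0, 0, 0], 1]
    - [[0, 0, 0], [0, 0, 0], 1]

```text
time: 12.8
position: [0.5092, 0.1708, 0.2801]
tool_rot: [-1.143, -2.925, 0.001]
ft_force: [0.4, 0.8, -0.3]
grip_width: 0.998
grip_force: 0.0
```

```bash
cat > look.py <<'E'
from h import *
import sys
s=ctrl.get_state();C=cam("wrist",s);print(s["time"],s["position"],yaw(),s["joint_positions"].round(2))
im=ctrl.get_image("wrist")[:,:,::-1].copy();cv2.imwrite(f"pics/{sys.argv[1]}.png",im)
hsv=cv2.cvtColor(im,cv2.COLOR_BGR2HSV)
red=((hsv[...,0]<8)|(hsv[...,0]>172))&(hsv[...,1]>120)&(hsv[...,2]>40)
br=(hsv[...,0]>12)&(hsv[...,0]<32)&(hsv[...,1]>120)&(hsv[...,2]>60)
for i,c,st in blobs(br,200)[0]:print("brass",c,st,"wheel",onplane(C,c,.116)[0],"nut",onplane(C,c,.083)[0])
for i,c,st in blobs(red,30)[0]:
    v,u=np.nonzero(red*0+(_:=0)==0) if 0 else (None,None)
    print("red",c,st[:5])
b,l=blobs(red,1500)
for i,c,st in b:
    v,u=np.nonzero(l==i);P=onplane(C,np.c_[u,v],.092);m=P.mean(0);d=np.linalg.eigh(np.cov((P-m).T))[1][:,1];print("handle",m,np.degrees(np.arctan2(d[1],d[0])))
E
sed -i '/_:=0/d' look.py; python3 look.py w6
```

```text
12.8 [0.50917003 0.17076675 0.28013223] 137.30688231721106 [ 0.35  0.15 -0.78  1.73  0.11  1.31  0.37]
brass [541.68158284 107.33173077] [ 518   63   42   83 2704] wheel [0.58000316 0.37162549] nut [0.59651641 0.39051781]
brass [283.9030303  218.11616162] [265 200  38  37 990] wheel [0.51284653 0.16905242] nut [0.52074612 0.16196228]
brass [279.45356371 252.86825054] [265 238  31  33 463] wheel [0.53336956 0.14499587] nut [0.54390148 0.13482019]
brass [ 96.02661597 306.04942966] [ 91 278  15  54 263] wheel [ 0.45911409 -0.01286303] nut [ 0.46012184 -0.04328603]
brass [468.99212598 306.1496063 ] [462 278  13  54 254] wheel [0.68810948 0.23572096] nut [0.71848868 0.23718188]
red [284.11216617 114.63976261] [ 271   44   28  138 3370]
red [287.18666667 260.36      ] [279 256  18   9  75]
red [295.66129032 281.85483871] [291 276  10  12  62]
handle [0.45291985 0.22447391] 137.21959077464626
```

View pics/w6.png

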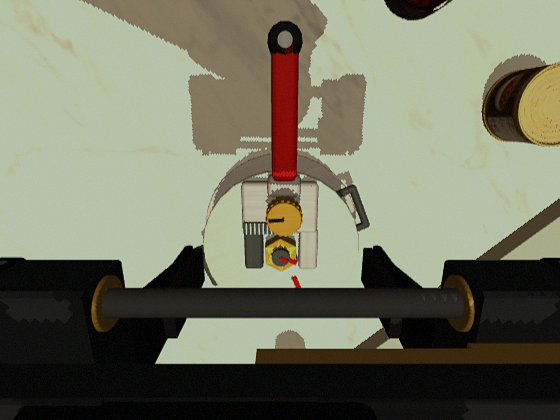

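The wrench lies flat around the nut. The nut is at (282,256), the wheel at (284,218), and the jaws are on either side of the nut. Next I go down on the wheel, turned 50° ahead.

Request:
drive_tool:
  motion:
    - [[-0.38, 0.12, 0], [0, 0, 0], 1]
    - [[0, 0, 0], [0, 0, -10], 1]
    - [[0, 0, 0], [0, 0, -10], 1]
    - [[0, 0, 2], [0, 0, -10], 1]
    - [[0, 0, 2], [0, 0, -10], 1]
    - [[0, 0, 2], [0, 0, -10], 1]
    - [[0, 0, 2], [0, 0, 0], 1]
    - [[0, 0, 2], [0, 0, 0], 1]
    - [[0, 0, 1], [0, 0, 0], 1]
    - [[0, 0, 0], [0, 0, 0], 1]

```text
time: 14.1
position: [0.5116, 0.1711, 0.1705]
tool_rot: [0.205, -3.133, 0.0]
ft_force: [-0.6, 1.4, 0.5]
grip_width: 1.002
grip_force: 0.0
```

Request:
drive_tool:
  motion:
    - [[-0.1, -0.2, 0.3], [0, 0, 0], 1]
    - [[0, 0, 0.25], [0, 0, 0], 0.2]
    - [[0, 0, 0], [0, 0, 0], -0.1]
    - [[0, 0, 0], [0, 0, 0], -1]
    - [[0, 0, 0], [0, 0, 0], -1]
    - [[0, 0, 0], [0, 0, 0], -1]
    - [[0, 0, 0], [0, 0, 0], -1]
    - [[0, 0, 0], [0, 0, 0], -1]
  force: 12

```text
time: 15.1
position: [0.5135, 0.1689, 0.1657]
tool_rot: [-0.205, 3.135, -0.001]
ft_force: [-0.5, -1.2, 1.1]
grip_width: 0.339
grip_force: 12.0
```

Request:
drive_tool:
  motion:
    - [[0, 0, 0], [0, 0, 0], -1]
    - [[0, 0, 0], [0, 0, 0], -1]
    - [[0, 0, 0], [0, 0, 0], -1]
  force: 12

```text
time: 15.48
position: [0.5134, 0.1689, 0.1658]
tool_rot: [-0.205, 3.135, -0.001]
ft_force: [0.6, -2.5, 0.3]
grip_width: 0.339
grip_force: 12.0
```

```bash
python3 -c "
from h import *
s=ctrl.get_state();print({k:np.round(v,3) for k,v in s.items()},yaw())"
```

```text
{'time': np.float64(15.475), 'joint_positions': array([ 0.377,  0.293, -0.846,  1.851,  0.245,  1.105,  1.143]), 'qd': array([-0.001, -0.002, -0.001, -0.001,  0.   , -0.003, -0.   ]), 'joint_torque': array([-1.1080e+00, -3.3437e+01, -7.4830e+00, -2.7328e+01, -6.3700e-01,
       -1.6900e-01, -2.6000e-02]), 'position': array([0.513, 0.169, 0.166]), 'tool_rot': array([-2.050e-01,  3.135e+00, -1.000e-03]), 'ft_force': array([ 0.628, -2.544,  0.302]), 'torque': array([-0.33 , -0.296, -0.025]), 'grip_force': np.float64(12.0), 'grip_width': np.float64(0.339)} -172.51217059433768
```

Request:
drive_tool:
  motion:
    - [[0, 0, 0], [0, 0, 8], -1]
    - [[0, 0, 0], [0, 0, 8], -1]
    - [[0, 0, 0], [0, 0, 8], -1]
    - [[0, 0, 0], [0, 0, 8], -1]
    - [[0, 0, 0], [0, 0, 8], -1]
    - [[0, 0, 0], [0, 0, 8], -1]
    - [[0, 0, 0], [0, 0, 8], -1]

```text
time: 16.35
position: [0.5132, 0.1693, 0.1657]
tool_rot: [-1.296, -2.862, 0.0]
ft_force: [0.5, -2.2, 0.7]
grip_width: 0.342
grip_force: 12.0
```

```bash
python3 -c "
from h import *
s=ctrl.get_state();print({k:np.round(s[k],3) for k in('position','ft_force','torque','grip_width','joint_positions')},yaw())"
```

```text
{'position': array([0.513, 0.169, 0.166]), 'ft_force': array([ 0.536, -2.155,  0.718]), 'torque': array([-0.247, -0.154,  0.118]), 'grip_width': np.float64(0.342), 'joint_positions': array([ 0.251,  0.258, -0.696,  1.855,  0.185,  1.094,  0.206])} 131.25691266334198
```

Request:
drive_tool:
  motion:
    - [[0, 0, 0], [0, 0, 8], -1]
    - [[0, 0, 0], [0, 0, 8], -1]
    - [[0, 0, 0], [0, 0, 8], -1]
    - [[0, 0, 0], [0, 0, 0], -1]

```text
time: 16.85
position: [0.5132, 0.1694, 0.1657]
tool_rot: [1.856, 2.535, -0.0]
ft_force: [-0.1, -0.2, 1.2]
grip_width: 0.343
grip_force: 12.0
```

```bash
cat > st.py <<'E'
from h import *
s=ctrl.get_state();print({k:np.round(s[k],3) for k in('time','position','ft_force','torque','grip_width','joint_positions')},yaw())
E
python3 st.py
```

```text
{'time': np.float64(16.85), 'position': array([0.513, 0.169, 0.166]), 'ft_force': array([-0.138, -0.165,  1.243]), 'torque': array([-0.287, -0.097, -0.094]), 'grip_width': np.float64(0.343), 'joint_positions': array([ 0.202,  0.247, -0.639,  1.856,  0.165,  1.091, -0.191])} 107.58930151510913
```

Request:
drive_tool:
  motion:
    - [[0, 0, 0], [0, 0, 6], -1]
    - [[0, 0, 0], [0, 0, 6], -1]
    - [[0, 0, 0], [0, 0, 0], -1]

```text
time: 17.23
position: [0.5132, 0.1694, 0.1657]
tool_rot: [-2.108, -2.329, 0.0]
ft_force: [0.5, -1.1, 1.3]
grip_width: 0.338
grip_force: 12.0
```

```bash
python3 st.py
```

```text
{'time': np.float64(17.225), 'position': array([0.513, 0.169, 0.166]), 'ft_force': array([ 0.54 , -1.122,  1.335]), 'torque': array([-0.311, -0.039, -0.006]), 'grip_width': np.float64(0.338), 'joint_positions': array([ 0.179,  0.243, -0.612,  1.857,  0.156,  1.09 , -0.392])} 95.69434140619555
```

Request:
drive_tool:
  motion:
    - [[0, 0, 0], [0, 0, 6], -1]
    - [[0, 0, 0], [0, 0, 6], -1]
    - [[0, 0, 0], [0, 0, 6], -1]

```text
time: 17.6
position: [0.5131, 0.1693, 0.1657]
tool_rot: [-2.449, -1.968, 0.001]
ft_force: [-0.4, -0.9, 2.2]
grip_width: 0.341
grip_force: 12.0
```

```bash
python3 st.py
```

```text
{'time': np.float64(17.6), 'position': array([0.513, 0.169, 0.166]), 'ft_force': array([-0.386, -0.89 ,  2.218]), 'torque': array([-0.307,  0.046,  0.147]), 'grip_width': np.float64(0.341), 'joint_positions': array([ 0.145,  0.236, -0.572,  1.858,  0.144,  1.088, -0.699])} 77.56875315042635
```

Request:
drive_tool:
  motion:
    - [[0, 0, 0], [0, 0, 6], -1]
    - [[0, 0, 0], [0, 0, 6], -1]
    - [[0, 0, 0], [0, 0, 6], -1]

```text
time: 17.98
position: [0.5132, 0.1695, 0.1658]
tool_rot: [2.726, 1.561, -0.0]
ft_force: [-0.4, -0.6, 1.1]
grip_width: 0.338
grip_force: 12.0
```

```bash
python3 st.py
```

```text
{'time': np.float64(17.975), 'position': array([0.513, 0.169, 0.166]), 'ft_force': array([-0.389, -0.611,  1.14 ]), 'torque': array([-0.194, -0.042,  0.272]), 'grip_width': np.float64(0.338), 'joint_positions': array([ 0.111,  0.231, -0.534,  1.859,  0.132,  1.087, -1.004])} 59.59147030216236
```

Request:
drive_tool:
  motion:
    - [[0, 0, 0], [0, 0, 6], -1]
    - [[0, 0, 0], [0, 0, 6], -1]

```text
time: 18.23
position: [0.5136, 0.1699, 0.1659]
tool_rot: [-2.874, -1.268, -0.002]
ft_force: [1.2, -0.0, 0.4]
grip_width: 0.342
grip_force: 12.0
```

```bash
python3 st.py
```

```text
{'time': np.float64(18.225), 'position': array([0.514, 0.17 , 0.166]), 'ft_force': array([ 1.221, -0.03 ,  0.449]), 'torque': array([ 0.013, -0.28 ,  0.255]), 'grip_width': np.float64(0.342), 'joint_positions': array([ 0.089,  0.227, -0.509,  1.86 ,  0.124,  1.084, -1.207])} 47.601687904037114
```

Request:
drive_tool:
  motion:
    - [[0, 0, 0], [0, 0, 0], 0]
    - [[0, 0, 0], [0, 0, 0], 0.2]
    - [[0, 0, 0], [0, 0, 0], 0.3]
    - [[0, 0, -2], [0, 0, 0], 1]
    - [[0, 0, -3], [0, 0, -10], 1]
    - [[0, 0, -3], [0, 0, -10], 1]
    - [[0, 0, -3], [0, 0, -10], 1]
    - [[0, 0, 0], [0, 0, -10], 1]
    - [[0, 0, 0], [0, 0, -10], 1]
    - [[0, 0, 0], [0, 0, -10], 1]
    - [[0, 0, 0], [0, 0, -10], 1]
    - [[0, 0, 0], [0, 0, -10], 1]

```text
time: 19.73
position: [0.5132, 0.1693, 0.2756]
tool_rot: [-1.379, -2.822, 0.0]
ft_force: [-0.1, 0.3, 0.4]
grip_width: 1.004
grip_force: 0.0
```

Request:
drive_tool:
  motion:
    - [[0, 0, 0], [0, 0, -9.5], 1]
    - [[0, 0, 0], [0, 0, 0], 1]

```text
time: 19.98
position: [0.5132, 0.1692, 0.2756]
tool_rot: [-1.153, -2.922, 0.0]
ft_force: [-0.9, 0.3, -0.2]
grip_width: 1.0
grip_force: 0.0
```

```bash
python3 look.py w7; python3 -c "
import cv2
im=cv2.imread('pics/w7.png');cv2.imwrite('pics/c7.png',cv2.resize(im[150:300,190:380],None,fx=4,fy=4))"
```

```text
19.975 [0.51322654 0.16924058 0.27561881] 136.9458761864065 [ 0.22  0.14 -0.64  1.73  0.09  1.3   0.38]
brass [542.59087394 100.96055684] [ 520   56   40   84 2586] wheel [0.57983769 0.37003108] nut [0.59607119 0.38921344]
brass [282.56007752 213.88372093] [ 264  195   38   39 1032] wheel [0.51264084 0.17020406] nut [0.52009954 0.1632923 ]
brass [277.15777778 248.89555556] [263 236  32  33 450] wheel [0.53209222 0.14583961] nut [0.54209095 0.13574625]
brass [ 95.88416988 305.81081081] [ 91 278  14  54 259] wheel [ 0.46188315 -0.0096232 ] nut [ 0.46271372 -0.04001744]
brass [469.11152416 305.58736059] [461 278  14  54 269] wheel [0.68847112 0.23335939] nut [0.71889037 0.23469467]
red [290.29595641 108.6550043 ] [ 273   43   37  135 3487]
red [285.81578947 258.51315789] [278 254  18   9  76]
red [294.91428571 280.95714286] [290 274  11  14  70]
handle [0.45752081 0.23016678] 132.77441467267033
```

View pics/c7.png

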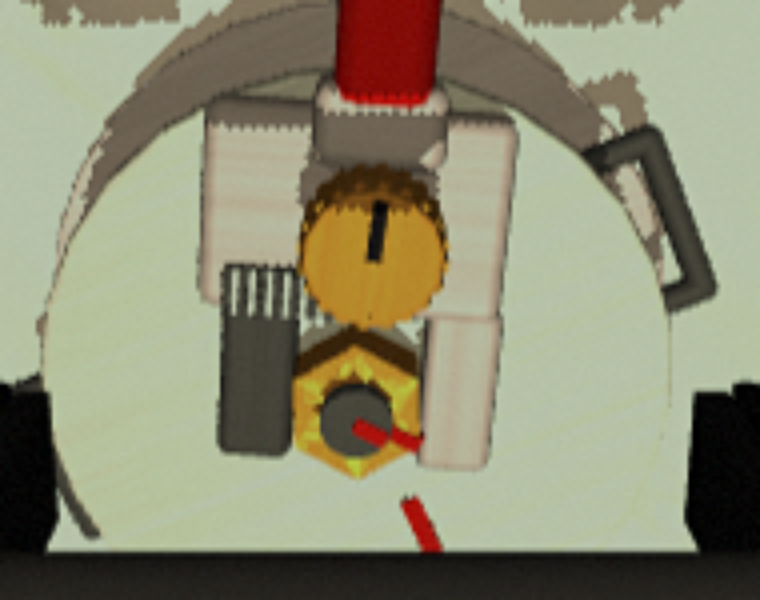

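The crop shows the jaws snug on the nut: inner faces at u≈297 and 422, nut from 295 to 420, so the opening is about 30 mm. The wheel mark turned about 97° relative to the wrench. The wrench is at -47.2°, so the nut is at about -0.58 rad. Next I grip the handle.

Request:
drive_tool:
  motion:
    - [[1.8, 0.15, 0], [0, 0, 0], 1]
    - [[1.8, 0.15, 0], [0, 0, 0], 1]
    - [[1.81, 0.14, 2], [0, 0, 4.2], 1]
    - [[0, 0, 3], [0, 0, 0], 1]
    - [[0, 0, 3], [0, 0, 0], 1]
    - [[0, 0, 2], [0, 0, 0], 1]
    - [[0, 0, 1.5], [0, 0, 0], 0.5]
    - [[0, 0, 1], [0, 0, 0], 0.2]
    - [[0, 0, 0.5], [0, 0, 0], 0]
    - [[0, 0, 0], [0, 0, 0], 0]

```text
time: 21.28
position: [0.4768, 0.2095, 0.1458]
tool_rot: [1.258, 2.879, 0.0]
ft_force: [-0.3, -0.0, 0.1]
grip_width: 0.632
grip_force: 0.0
```

```bash
python3 st.py
```

```text
{'time': np.float64(21.275), 'position': array([0.477, 0.209, 0.146]), 'ft_force': array([-0.348, -0.011,  0.149]), 'torque': array([ 0.025, -0.055, -0.001]), 'grip_width': np.float64(0.632), 'joint_positions': array([ 0.137,  0.233, -0.663,  1.92 ,  0.165,  1.043,  0.15 ])} 132.79872539019203
```

Request:
drive_tool:
  motion:
    - [[0, 0, 0.25], [0, 0, 0], -1]
    - [[0, 0, 0], [0, 0, 0], -1]
    - [[0, 0, 0], [0, 0, 0], -1]
    - [[0, 0, 0], [0, 0, 0], -1]
    - [[0, 0, 0], [0, 0, 0], -1]
    - [[0, 0, 0], [0, 0, 0], -1]
    - [[0, 0, 0], [0, 0, 0], -1]
  force: 20

```text
time: 22.15
position: [0.4768, 0.2094, 0.1434]
tool_rot: [1.258, 2.879, -0.0]
ft_force: [-0.3, -1.1, 2.5]
grip_width: 0.255
grip_force: 20.0
```

Request:
drive_tool:
  motion:
    - [[-0.02, 0.71, 0], [0, 0, 4], -1]
    - [[-0.04, 1.07, 0], [0, 0, 6], -1]
    - [[-0.05, 1.07, 0], [0, 0, 6], -1]
    - [[0, 0, 0], [0, 0, 0], -1]

```text
time: 22.65
position: [0.5006, 0.2257, 0.1434]
tool_rot: [1.645, 2.676, 0.0]
ft_force: [0.8, -1.3, 3.0]
grip_width: 0.248
grip_force: 20.0
```

```bash
python3 st.py
```

```text
{'time': np.float64(22.65), 'position': array([0.501, 0.226, 0.143]), 'ft_force': array([ 0.802, -1.256,  2.977]), 'torque': array([-0.308, -0.22 , -0.236]), 'grip_width': np.float64(0.248), 'joint_positions': array([ 0.069,  0.29 , -0.616,  1.857,  0.192,  1.053, -0.154])} 116.83390099824129
```

Request:
drive_tool:
  motion:
    - [[-0.05, 1.07, 0], [0, 0, 6], -1]
    - [[-0.05, 1.07, 0], [0, 0, 6], -1]
    - [[-0.03, 0.71, 0], [0, 0, 4], -1]
    - [[0, 0, 0], [0, 0, 0], -1]
    - [[0, 0, 0], [0, 0, 0], -1]

```text
time: 23.28
position: [0.5271, 0.2345, 0.1434]
tool_rot: [2.0, 2.421, 0.001]
ft_force: [0.8, -2.2, 2.2]
grip_width: 0.252
grip_force: 20.0
```

Request:
drive_tool:
  motion:
    - [[0, 0, 0], [0, 0, 0], -0.3]
    - [[0, 0, 0], [0, 0, 0], 0]
    - [[0, 0, 0], [0, 0, 0], 0.2]
    - [[0, 0, 0], [0, 0, 0], 0.2]
    - [[0, 0, 0], [0, 0, 0], 0.3]
    - [[0, 0, -1], [0, 0, 0], 1]
    - [[0, 0, -3], [0, 0, 0], 1]
    - [[0, 0, -4], [0, 0, 0], 1]
    - [[-2, 0, -4], [0, 0, 0], 1]
    - [[-2, 0, -2], [0, 0, 0], 1]
    - [[0, 0, 0], [0, 0, 0], 1]

```text
time: 24.65
position: [0.5358, 0.1945, 0.2856]
tool_rot: [2.004, 2.415, 0.005]
ft_force: [-0.3, 1.3, -0.4]
grip_width: 0.997
grip_force: 0.0
```

```bash
python3 look.py w8; python3 -c "
import cv2
im=cv2.imread('pics/w8.png');cv2.imwrite('pics/c8.png',cv2.resize(im[130:300,180:380],None,fx=3.5,fy=3.5))"
```

```text
24.65 [0.53577008 0.19454566 0.28557515] 100.61467839211748 [ 0.1   0.19 -0.56  1.65  0.11  1.32 -0.29]
brass [422.6910299    3.90697674] [397   0  51  11 301] wheel [0.60608611 0.36440537] nut [0.61682942 0.37601411]
brass [280.27586207 224.1663286 ] [262 202  37  42 986] wheel [0.53685663 0.18331589] nut [0.53890015 0.17216787]
brass [279.51033058 258.60123967] [265 244  31  33 484] wheel [0.54207147 0.15160617] nut [0.54477031 0.13647332]
brass [ 96.45559846 305.55212355] [ 92 278  14  54 259] wheel [0.38478997 0.07438765] nut [0.3677239  0.04955106]
brass [468.48161765 305.97058824] [460 278  14  54 272] wheel [0.7233858  0.13639783] nut [0.74886968 0.11935381]
brass [422.60771429 354.86428571] [ 255  344  305   19 3500] wheel [0.69812797 0.07622339] nut [0.7204378  0.05161749]
red [279.67556783 123.13720074] [ 266   55   27  134 3258]
red [287.87323944 265.98591549] [280 263  18   7  71]
red [326.17931034 279.26206897] [311 270  32  18 145]
handle [0.52136915 0.26364216] 100.99529056243634
```

View pics/c8.png

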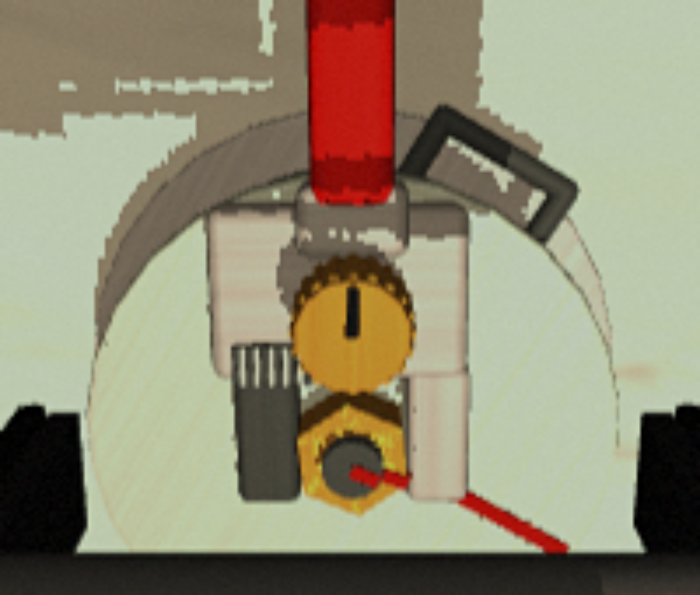

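Run:
```python
from h import *
P={"w8":([0.53577008,0.19454566,0.28557515],[2.004,2.415,.005]),"w7":([0.51322654,0.16924058,0.27561881],[-1.153,-2.922,0.])}
for n,(p,r) in P.items():
    C=cam("wrist",dict(position=np.array(p),tool_rot=np.array(r)));im=cv2.imread(f"pics/{n}.png");g=cv2.cvtColor(im,cv2.COLOR_BGR2HSV)
    c=proj(C,[.546,.1343,.083])[0];print(n,"nut pred",c)
    v0=int(round(c[1]))
    for v in (v0-3,v0+2,v0+6):
        print(v,"V",list(g[v,255:305,2]));print("S",list(g[v,255:305,1]))
    hsv=g;red=((hsv[...,0]<8)|(hsv[...,0]>172))&(hsv[...,1]>150)&(hsv[...,2]>60)
    red[:235]=0;red[290:]=0
    for i,cc,st in blobs(red,15)[0]:
        l=blobs(red,15)[1];v,u=np.nonzero(l==i);z=.066 if cc[1]>270 else .083
        Q=onplane(C,np.c_[u,v],z);m=Q.mean(0);d=np.linalg.eigh(np.cov((Q-m).T))[1][:,1];d*=np.sign(d[0]);t=(Q-m)@d
        print("red",cc,st,z,"dir",np.degrees(np.arctan2(d[1],d[0])),"from",m+d*t.min(),"to",m+d*t.max(),"from nut:",np.degrees(np.arctan2(*(m+d*t.max()-[.546,.1343])[::-1])))
```

```text
w8 nut pred [280.28911962 260.78773829]
258 V [np.uint8(72), np.uint8(69), np.uint8(69), np.uint8(70), np.uint8(69), np.uint8(74), np.uint8(72), np.uint8(74), np.uint8(63), np.uint8(30), np.uint8(154), np.uint8(193), np.uint8(189), np.uint8(188), np.uint8(189), np.uint8(193), np.uint8(106), np.uint8(101), np.uint8(54), np.uint8(35), np.uint8(64), np.uint8(77), np.uint8(74), np.uint8(75), np.uint8(76), np.uint8(76), np.uint8(74), np.uint8(75), np.uint8(76), np.uint8(76), np.uint8(64), np.uint8(47), np.uint8(20), np.uint8(58), np.uint8(199), np.uint8(191), np.uint8(190), np.uint8(192), np.uint8(191), np.uint8(193), np.uint8(138), np.uint8(81), np.uint8(155), np.uint8(142), np.uint8(191), np.uint8(191), np.uint8(190), np.uint8(189), np.uint8(191), np.uint8(190)]
S [np.uint8(46), np.uint8(44), np.uint8(48), np.uint8(47), np.uint8(55), np.uint8(45), np.uint8(50), np.uint8(48), np.uint8(32), np.uint8(85), np.uint8(194), np.uint8(205), np.uint8(204), np.uint8(201), np.uint8(192), np.uint8(181), np.uint8(207), np.uint8(204), np.uint8(104), np.uint8(7), np.uint8(40), np.uint8(46), np.uint8(52
[... 7691 characters left out ...]
p.uint8(193), np.uint8(221), np.uint8(239), np.uint8(239), np.uint8(236), np.uint8(234), np.uint8(227), np.uint8(196), np.uint8(242), np.uint8(237), np.uint8(247), np.uint8(240), np.uint8(234), np.uint8(238), np.uint8(239), np.uint8(232), np.uint8(63), np.uint8(39), np.uint8(42), np.uint8(40), np.uint8(43), np.uint8(49), np.uint8(50), np.uint8(46), np.uint8(41)]
red [285.90140845 258.54929577] [278 255  18   8  71] 0.083 dir 32.99209140024871 from [0.54819651 0.13063096] to [0.56234095 0.13981369] from nut: 18.64519027220481
red [294.79104478 280.76119403] [290 274  10  14  67] 0.066 dir -18.740148922748702 from [0.57812829 0.121907  ] to [0.59363147 0.11664735] from nut: -20.335153358394507
```

The crop shows the jaws around the nut, with the wrench at -79°. However, the red line on the nut points at about -13° against -20° for the lid, so the nut lags. The jaws also still have about 6° of play, so the opening is about 31.6 mm, which is too loose. Gripping the wheel off-line made it jam. I'm swinging back and will tighten again with the wheel held on the nut's axis.

Request:
drive_tool:
  motion:
    - [[1.9, -0.06, 1], [0, 0, 0], 1]
    - [[2.0, -0.07, 3], [0, 0, 0], 1]
    - [[0, 0, 3.5], [0, 0, 0], 0.6]
    - [[0, 0, 3], [0, 0, 0], 0.3]
    - [[0, 0, 2], [0, 0, 0], 0.1]
    - [[0, 0, 1.2], [0, 0, 0], -0.1]
    - [[0, 0, 0.5], [0, 0, 0], -1]
    - [[0, 0, 0], [0, 0, 0], -1]
    - [[0, 0, 0], [0, 0, 0], -1]
    - [[0, 0, 0], [0, 0, 0], -1]
    - [[0, 0, 0], [0, 0, 0], -1]
    - [[0, 0, 0], [0, 0, 0], -1]
  force: 20

```text
time: 26.2
position: [0.5264, 0.2341, 0.1421]
tool_rot: [2.002, 2.42, 0.002]
ft_force: [1.0, 0.8, 4.4]
grip_width: 0.251
grip_force: 20.0
```

Request:
drive_tool:
  motion:
    - [[-0.05, -1.05, 0], [0, 0, -6], -1]
    - [[-0.05, -1.05, 0], [0, 0, -6], -1]
    - [[-0.05, -1.05, 0], [0, 0, -6], -1]
    - [[-0.05, -1.05, 0], [0, 0, -6], -1]
    - [[0, 0, 0], [0, 0, 0], -1]
    - [[-0.04, 0.87, 0], [0, 0, 5], -1]
    - [[0, 0, 0], [0, 0, 0], -1]

```text
time: 27.08
position: [0.4948, 0.2238, 0.1421]
tool_rot: [1.576, 2.718, 0.003]
ft_force: [-0.0, 2.7, 5.9]
grip_width: 0.252
grip_force: 20.0
```

Request:
drive_tool:
  motion:
    - [[0, 0, 0], [0, 0, 0], -0.3]
    - [[0, 0, 0], [0, 0, 0], 0]
    - [[0, 0, 0], [0, 0, 0], 0.2]
    - [[0, 0, 0], [0, 0, 0], 0.3]
    - [[0, 0, -1], [0, 0, 0], 1]
    - [[0, 0, -3], [0, 0, 0], 1]
    - [[0, 0, -4], [0, 0, 0], 1]
    - [[-2, 0, -4], [0, 0, 0], 1]
    - [[-2, 0, -2], [0, 0, 0], 1]
    - [[0, 0, 0], [0, 0, 0], 1]

```text
time: 28.32
position: [0.516, 0.1866, 0.2834]
tool_rot: [1.578, 2.712, 0.004]
ft_force: [0.0, 0.1, 0.5]
grip_width: 1.0
grip_force: 0.0
```

```bash
cat > nut.py <<'E'
from h import *
import sys
s=ctrl.get_state();C=cam("wrist",s);im=ctrl.get_image("wrist")[:,:,::-1].copy();cv2.imwrite(f"pics/{sys.argv[1]}.png",im)
print(s["time"],s["position"],"yaw",yaw(),"j7",s["joint_positions"][6])
g=cv2.cvtColor(im,cv2.COLOR_BGR2HSV);N=np.array([.546,.1343])
red=((g[...,0]<8)|(g[...,0]>172))&(g[...,1]>120)&(g[...,2]>40)
br=(g[...,0]>12)&(g[...,0]<32)&(g[...,1]>120)&(g[...,2]>60)
ang=lambda d:np.degrees(np.arctan2(d[1],d[0]))
for i,c,st in blobs(br,400)[0]:
    w=onplane(C,c,.116)[0]
    if 30<st[2]<60 and np.linalg.norm(w-N)<.07:print("wheel",c,w,"dist",np.linalg.norm(w-N),"dir wheel->nut",ang(N-w))
b,l=blobs(red,15)
for i,c,st in b:
    v,u=np.nonzero(l==i)
    if st[4]>1500:
        P=onplane(C,np.c_[u,v],.092);m=P.mean(0);d=np.linalg.eigh(np.cov((P-m).T))[1][:,1];print("handle",m,"wrench dir",ang(d*np.sign(d@(N-m))))
    elif np.linalg.norm(onplane(C,c,.083)[0]-N)<.018:
        P=onplane(C,np.c_[u,v],.083);r=np.linalg.norm(P-N,axis=1);o=np.argsort(r)[-12:];print("nut line",ang(P[o].mean(0)-N),"r",r.max(),"corner axis",ang(P[o].mean(0)-N)-60)
E
python3 nut.py w9
```

```text
28.325 [0.51596668 0.18664172 0.28335166] yaw 119.72689164388633 j7 0.048477978694578684
wheel [281.60416667 223.065625  ] [0.52084949 0.17823671] dist 0.05062591112038534 dir wheel->nut -60.21206165229963
wheel [280.91897655 258.85927505] [0.53669294 0.14915055] dist 0.017525982413684027 dir wheel->nut -57.924023416266735
handle [0.48020369 0.24995367] wrench dir -60.102800948556194
nut line 2.4855113295181894 r 0.017618487189496088 corner axis -57.51448867048181
```

Request:
drive_tool:
  motion:
    - [[-1.09, -0.22, 1], [0, 0, 0], 1]
    - [[0, 0, 3], [0, 0, 0], 1]
    - [[0, 0, 3], [0, 0, 0], 1]
    - [[0, 0, 2.5], [0, 0, 0], 0.6]
    - [[0, 0, 1.5], [0, 0, 0], 0.3]
    - [[0, 0, 0.7], [0, 0, 0], 0]
    - [[0, 0, 0], [0, 0, 0], 0]

```text
time: 29.25
position: [0.5178, 0.1773, 0.164]
tool_rot: [-1.575, -2.718, 0.0]
ft_force: [0.7, 0.2, 1.0]
grip_width: 0.633
grip_force: 0.0
```

Request:
drive_tool:
  motion:
    - [[-0.2, 0.09, 0], [0, 0, 0], -1]
    - [[0, 0, 0], [0, 0, 0], -1]
    - [[0, 0, 0], [0, 0, 0], -1]
    - [[0, 0, 0], [0, 0, 0], -1]
    - [[0, 0, 0], [0, 0, 0], -1]
    - [[0, 0, 0], [0, 0, 0], -1]
    - [[0, 0, 0], [0, 0, 0], -1]
  force: 20

```text
time: 30.12
position: [0.5205, 0.1762, 0.165]
tool_rot: [1.575, 2.717, 0.002]
ft_force: [2.9, 1.8, 5.8]
grip_width: 0.338
grip_force: 20.0
```

Request:
drive_tool:
  motion:
    - [[0, 0, 0], [0, 0, 6], -1]
    - [[0, 0, 0], [0, 0, 6], -1]
    - [[0, 0, 0], [0, 0, 6], -1]

```text
time: 30.5
position: [0.5204, 0.1762, 0.165]
tool_rot: [1.984, 2.434, 0.002]
ft_force: [2.9, 0.6, 5.5]
grip_width: 0.341
grip_force: 20.0
```

```bash
python3 st.py
```

```text
{'time': np.float64(30.5), 'position': array([0.52 , 0.176, 0.165]), 'ft_force': array([2.928, 0.565, 5.493]), 'torque': array([ 0.197, -0.699,  0.185]), 'grip_width': np.float64(0.341), 'joint_positions': array([ 0.125,  0.254, -0.564,  1.839,  0.153,  1.089, -0.292])} 101.62082483082244
```

Request:
drive_tool:
  motion:
    - [[0, 0, 0], [0, 0, 6], -1]
    - [[0, 0, 0], [0, 0, 6], -1]
    - [[0, 0, 0], [0, 0, 6], -1]

```text
time: 30.88
position: [0.5202, 0.1761, 0.165]
tool_rot: [2.34, 2.094, 0.002]
ft_force: [1.5, 1.1, 5.7]
grip_width: 0.337
grip_force: 20.0
```

```bash
python3 st.py
```

```text
{'time': np.float64(30.875), 'position': array([0.52 , 0.176, 0.165]), 'ft_force': array([1.548, 1.145, 5.745]), 'torque': array([ 0.09 , -0.606,  0.332]), 'grip_width': np.float64(0.337), 'joint_positions': array([ 0.09 ,  0.248, -0.523,  1.841,  0.14 ,  1.088, -0.596])} 83.64975314436079
```

Torque is rising (0.33 N m). A little more with a firmer grip.

Request:
drive_tool:
  motion:
    - [[0, 0, 0], [0, 0, 0], -1]
    - [[0, 0, 0], [0, 0, 6], -1]
    - [[0, 0, 0], [0, 0, 6], -1]
  force: 30

```text
time: 31.25
position: [0.5201, 0.1762, 0.165]
tool_rot: [2.546, 1.839, 0.002]
ft_force: [2.1, 0.1, 5.7]
grip_width: 0.336
grip_force: 30.0
```

```bash
python3 st.py
```

```text
{'time': np.float64(31.25), 'position': array([0.52 , 0.176, 0.165]), 'ft_force': array([2.063, 0.076, 5.742]), 'torque': array([ 0.138, -0.543,  0.398]), 'grip_width': np.float64(0.336), 'joint_positions': array([ 0.067,  0.244, -0.497,  1.841,  0.131,  1.087, -0.799])} 71.6731840756308
```

Request:
drive_tool:
  motion:
    - [[0, 0, 0], [0, 0, 6], -1]
    - [[0, 0, 0], [0, 0, 0], 0]
    - [[0, 0, 0], [0, 0, 0], 0.1]
    - [[0, 0, 0], [0, 0, 0], 0.2]
    - [[0, 0, -2], [0, 0, 0], 1]
    - [[0, 0, -3], [0, 0, -10], 1]
    - [[0, 0, -3], [0, 0, -10], 1]
    - [[0, 0, -3.5], [0, 0, -10], 1]
    - [[0, 0, 0], [0, 0, -10], 1]
    - [[0, 0, 0], [0, 0, -10], 1]
    - [[0, 0, 0], [0, 0, -4], 1]
    - [[0, 0, 0], [0, 0, 0], 1]

```text
time: 32.75
position: [0.5194, 0.1757, 0.2787]
tool_rot: [-1.576, -2.717, 0.001]
ft_force: [0.8, -0.7, 0.6]
grip_width: 0.999
grip_force: 0.0
```

```bash
cat >> nut.py <<'E'
# wheel mark and jaw opening, along wrench y
from glob import glob
np.save(f"pics/{sys.argv[1]}.npy",np.r_[s["position"],s["tool_rot"]])
E
cat > jaw.py <<'E'
from h import *
import sys
ang=lambda d:np.degrees(np.arctan2(d[1],d[0]));N=np.array([.546,.1343])
def run(n,pose,wd):
    C=cam("wrist",dict(position=np.array(pose[:3]),tool_rot=np.array(pose[3:])));im=cv2.imread(f"pics/{n}.png");g=cv2.cvtColor(im,cv2.COLOR_BGR2HSV)
    x=np.array([np.cos(np.radians(wd)),np.sin(np.radians(wd))]);y=np.array([-x[1],x[0]])
    ys=np.arange(-.028,.028,.00025);acc=[]
    for t in(-.004,-.002,0,.002,.004,.006):
        P=N+x*t+np.outer(ys,y);uv=proj(C,np.c_[P,np.full(len(ys),.080)]).astype(np.float32)
        S=cv2.remap(g[...,1].astype(np.float32),uv[:,0][None],uv[:,1][None],cv2.INTER_LINEAR)[0]
        V=cv2.remap(g[...,2].astype(np.float32),uv[:,0][None],uv[:,1][None],cv2.INTER_LINEAR)[0]
        sat=ys[S>110];bright=ys[(ys>.008)&(S<90)&(V>150)]
        dark=ys[(ys<-.008)&(S<90)&(V<85)]
        acc.append([sat.min(),sat.max(),dark.max(),bright.min()])
    m=np.median(acc,0)*1e3;print(n,"nut span",m[:2],m[1]-m[0],"jaws",m[2:],"gap",m[3]-m[2])
    W=N-.048*x;d=[]
    c=proj(C,[*W,.116])[0];v,u=np.mgrid[0:420,0:560]
    m=(np.hypot(u-c[0],v-c[1])<15)&(g[...,2]<60)
    b,l=blobs(m,15)
    if b:
        i,cc,st=max(b,key=lambda q:q[2][4]);vv,uu=np.nonzero(l==i);P=onplane(C,np.c_[uu,vv],.116);dd=np.linalg.eigh(np.cov((P-P.mean(0)).T))[1][:,1];dd*=np.sign(dd@(P.mean(0)-W));print("mark",ang(dd),"rel wrench",(ang(dd)-wd)%360,st)
A=sys.argv
if len(A)>1:run(A[1],np.load(f"pics/{A[1]}.npy"),float(A[2]))
else:
    run("w6",[.50917003,.17076675,.28013223,-1.143,-2.925,.001],-42.8)
    run("w7",[0.51322654,0.16924058,0.27561881,-1.153,-2.922,0.],-47.2)
    run("w8",[0.53577008,0.19454566,0.28557515,2.004,2.415,.005],-79.0)
    run("w9",[.51596668,.18664172,.28335166,1.578,2.712,.004],-60.1)
E
python3 nut.py w10; python3 jaw.py
```

```text
32.75 [0.51937476 0.17567387 0.27874372] yaw 119.72973528071385 j7 0.07762142757180744
wheel [284.11770428 212.21206226] [0.51972966 0.17775483] dist 0.05077846542223232 dir wheel->nut -58.84520938796831
wheel [284.15618661 250.98377282] [0.5369928  0.14778406] dist 0.016215715815314637 dir wheel->nut -56.25752570165703
handle [0.47817144 0.24803995] wrench dir -59.216008165605395
nut line 0.18059212057421217 r 0.017809738902793075 corner axis -59.81940787942579
w6 nut span [-15.5    15.125] 30.62500000000003 jaws [-12.75  15.75] gap 28.50000000000003
mark -128.727475100161 rel wrench 274.072524899839 [269 218  15   5  45]
w7 nut span [-15.875  15.125] 31.00000000000003 jaws [-12.25  16.5 ] gap 28.750000000000025
mark 129.3789372072822 rel wrench 176.5789372072822 [282 201   5  14  49]
w8 nut span [-15.75  15.25] 31.00000000000003 jaws [-12.125  17.   ] gap 29.125000000000025
mark 100.69988850232401 rel wrench 179.69988850232403 [279 212   4  14  42]
w9 nut span [-15.875  15.375] 31.25000000000003 jaws [-16.125  16.5  ] gap 32.62500000000003
mark 120.21780721465045 rel wrench 180.31780721465046 [281 211   3  14  41]
```

```bash
sed -i 's/ys<-.008)/ys<-.013)/' jaw.py; python3 jaw.py; python3 jaw.py w10 -59.2
```

```text
w6 nut span [-15.5    15.125] 30.62500000000003 jaws [-17.75  15.75] gap 33.50000000000003
mark -128.727475100161 rel wrench 274.072524899839 [269 218  15   5  45]
w7 nut span [-15.875  15.125] 31.00000000000003 jaws [-16.125  16.5  ] gap 32.62500000000003
mark 129.3789372072822 rel wrench 176.5789372072822 [282 201   5  14  49]
w8 nut span [-15.75  15.25] 31.00000000000003 jaws [-16.  17.] gap 33.00000000000003
mark 100.69988850232401 rel wrench 179.69988850232403 [279 212   4  14  42]
w9 nut span [-15.875  15.375] 31.25000000000003 jaws [-16.25  16.5 ] gap 32.75000000000003
mark 120.21780721465045 rel wrench 180.31780721465046 [281 211   3  14  41]
w10 nut span [-15.625  15.   ] 30.62500000000003 jaws [-16.125  16.25 ] gap 32.37500000000003
mark 101.1616812709298 rel wrench 160.3616812709298 [283 201   8  13  44]
```

Request:
drive_tool:
  motion:
    - [[2.5, 0.04, 0], [0, 0, -1.1], 1]
    - [[2.6, 0, 2], [0, 0, 0], 1]
    - [[0, 0, 3.5], [0, 0, 0], 0.6]
    - [[0, 0, 3], [0, 0, 0], 0.3]
    - [[0, 0, 2.5], [0, 0, 0], 0.1]
    - [[0, 0, 1.5], [0, 0, 0], 0]
    - [[0, 0, 0.95], [0, 0, 0], -1]
    - [[0, 0, 0], [0, 0, 0], -1]
    - [[0, 0, 0], [0, 0, 0], -1]
    - [[0, 0, 0], [0, 0, 0], -1]
    - [[0, 0, 0], [0, 0, 0], -1]
    - [[0, 0, 0], [0, 0, 0], -1]
  force: 20

```text
time: 34.3
position: [0.4947, 0.2204, 0.1456]
tool_rot: [1.549, 2.732, 0.001]
ft_force: [-1.7, -0.3, 5.7]
grip_width: 0.256
grip_force: 20.0
```

Request:
drive_tool:
  motion:
    - [[-0.02, 0.7, 0], [0, 0, 4], -1]
    - [[-0.05, 1.05, 0], [0, 0, 6], -1]
    - [[-0.05, 1.05, 0], [0, 0, 6], -1]
    - [[-0.05, 0.96, 0], [0, 0, 5.5], -1]
    - [[0, 0, 0], [0, 0, 0], -1]
    - [[0, 0, 0], [0, 0, 0], -1]

```text
time: 35.05
position: [0.53, 0.2331, 0.1456]
tool_rot: [2.032, 2.395, 0.001]
ft_force: [-0.6, -0.1, 5.4]
grip_width: 0.251
grip_force: 20.0
```

Request:
drive_tool:
  motion:
    - [[0, 0, 0], [0, 0, 0], -0.3]
    - [[0, 0, 0], [0, 0, 0], 0]
    - [[0, 0, 0], [0, 0, 0], 0.2]
    - [[0, 0, 0], [0, 0, 0], 0.3]
    - [[0, 0, -1], [0, 0, 0], 1]
    - [[0, 0, -3], [0, 0, 0], 1]
    - [[0, 0, -4], [0, 0, 0], 1]
    - [[-2, 0, -4], [0, 0, 0], 1]
    - [[-2, 0, -2], [0, 0, 0], 1]
    - [[0, 0, 0], [0, 0, 0], 1]

```text
time: 36.3
position: [0.5373, 0.1924, 0.2871]
tool_rot: [2.034, 2.39, 0.005]
ft_force: [0.4, 0.3, -0.5]
grip_width: 0.996
grip_force: 0.0
```

```bash
python3 nut.py w11; python3 jaw.py w11 -81
```

```text
36.3 [0.53727959 0.19243906 0.28707037] yaw 99.3260643985906 j7 -0.3070896792376596
wheel [280.16271885 219.53759011] [0.53740046 0.18481137] dist 0.05123817733143904 dir wheel->nut -80.33806133375614
handle [0.52459413 0.26578698] wrench dir -80.77130554938351
nut line -21.64639055432945 r 0.01774955941619359 corner axis -81.64639055432946
w11 nut span [-15.25  15.25] 30.50000000000003 jaws [-15.75  16.25] gap 32.00000000000003
mark 83.69361684493445 rel wrench 164.69361684493447 [280 209   6  13  43]
```

Run:
```python
from h import *
def ray(C,uv):
    K,o,A=C;d=A@np.array([(uv[0]-K[0,2])/K[0,0],-(uv[1]-K[1,2])/K[1,1],-1]);return o,d/np.linalg.norm(d)
def tri(a,b):
    (o1,d1),(o2,d2)=a,b;t=np.linalg.lstsq(np.c_[d1,-d2],o2-o1,rcond=None)[0];p,q=o1+t[0]*d1,o2+t[1]*d2;return (p+q)/2,np.linalg.norm(p-q)
s=ctrl.get_state();Cw=cam("wrist",s)
for n in("scene","top"):
    C=cam(n);im=ctrl.get_image(n)[:,:,::-1].copy();cv2.imwrite(f"pics/{n}12.png",im);g=cv2.cvtColor(im,cv2.COLOR_BGR2HSV)
    red=((g[...,0]<8)|(g[...,0]>172))&(g[...,1]>140)&(g[...,2]>60)
    print(n,"pred handle ends",proj(C,[[.5326,.2115,.092],[.5176,.304,.092],[.5156,.318,.08]]))
    for i,c,st in blobs(red,15)[0]:
        if np.linalg.norm(c-proj(C,[.5246,.2658,.09])[0])<25:print(c,st)
im=cv2.imread("pics/w11.png");g=cv2.cvtColor(im,cv2.COLOR_BGR2HSV)
m=((g[...,0]<8)|(g[...,0]>172))&(g[...,1]>150)&(g[...,2]>60)
b,l=blobs(m,1500);v,u=np.nonzero(l==b[0][0])
for r in np.linspace(v.min()+8,v.max()-8,5).astype(int):print(r,"width px",np.sum(v==r),"mm@.092",np.linalg.norm(np.diff(onplane(Cw,[[u[v==r].min()-.5,r],[u[v==r].max()+.5,r]],.092),axis=0))*1e3)
E=onplane(Cw,[[280,v.min()],[280,v.max()]],.092);print("len",np.linalg.norm(E[0]-E[1]))
w6=cv2.imread("pics/w6.png");g=cv2.cvtColor(w6,cv2.COLOR_BGR2HSV);m=((g[...,0]<8)|(g[...,0]>172))&(g[...,1]>150)&(g[...,2]>60)
b,l=blobs(m,1500);v,u=np.nonzero(l==b[0][0]);C6=cam("wrist",dict(position=np.array([.50917003,.17076675,.28013223]),tool_rot=np.array([-1.143,-2.925,.001])))
E=onplane(C6,[[284,v.min()],[284,v.max()]],.092);print("w6 len",np.linalg.norm(E[0]-E[1]))
for r in np.linspace(v.min()+8,v.max()-8,5).astype(int):print(r,"mm@.092",np.linalg.norm(np.diff(onplane(C6,[[u[v==r].min()-.5,r],[u[v==r].max()+.5,r]],.092),axis=0))*1e3)
```

```text
scene pred handle ends [[236.09722813 239.5960037 ]
 [213.11887164 258.86827812]
 [209.9883122  264.23663041]]
[223.95575221 250.37168142] [209 238  29  26 226]
top pred handle ends [[216.90047336 214.69201239]
 [189.03857079 219.6281638 ]
 [185.53225822 220.82567424]]
[191.2037037  219.48148148] [187 216  10   8  54]
60 width px 22 mm@.092 21.029742598327907
88 width px 26 mm@.092 21.51573330257745
117 width px 25 mm@.092 21.195359446336695
146 width px 24 mm@.092 20.859211154753872
175 width px 24 mm@.092 21.397103284923997
len 0.10709440703066415
w6 len 0.10603941318245833
55 mm@.092 21.35786452824623
84 mm@.092 21.05631844779941
113 mm@.092 21.56966694588395
142 mm@.092 21.258342900774107
172 mm@.092 21.822469152518007
```

The wrench is level: the handle's apparent width is uniform at the expected height. The jaws are snug with no play, and the nut is about 1° past the mark. Handing in.

```bash
python3 -c "
from bench import ctrl
print(ctrl.close_job())"
```

```text
the job is handed in; nothing more can be done
None
```

I handed the job in at about 36 s with the nut's red line within about 1° of the lid line, the wrench lying level with its jaws snug on the nut, and the arm clear; no verdict came back. My first tightening was too loose, so I swung back, tightened again and redid the swing.

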